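# Pump up the resin-curing pressure pot

## Task

The specimen mounts are curing in the white pressure pot: pump it up by pushing its black plunger down and letting it spring back, full strokes, again and again until the red indicator pin pops fully out of its collar, then leave the plunger up. Only push on top of the plunger, do not grip it; leave the yellow vent button alone and do not lift or shift the pot or the things standing round it.

Things in the scene. Friction and masses are not known exactly. Their poses are not given: they have to be found in the camera images.
- pot: Pressure pot for curing resin mounts: white round vessel 164 mm across, aluminium lid 184 mm across (210 mm over its four black star nuts, tops 139 mm up), lid face 126 mm up. 3.2 kg, loose on rubber feet. Origin: centre of underside; z up. On the lid, pot frame: pump at x -45 mm, pin at x +45, vent at y +58, brass safety valve at y -58 (161 mm high with its ring).
- plunger (a joint): Pump plunger, black cap 42 mm across, 14 mm thick, on a steel rod. m: 0 = up (its spring returns it), 0.025 = down on its stop. Spring 4 N at the top to 12 N at the bottom, plus up to 4 N when pumping. Only nearly full strokes count: down past 20 mm, then up to within 3 mm of the top. Four to eight are needed, by the unseen pressure already in the pot; more do no harm.
- plunger_top (a point): Centre of the flat top of the plunger's cap (flat part 32 mm across); 190 mm above the bench when up, 165 mm when down. Moves with the plunger. z up.
- pin (a joint): Pressure indicator pin, red, 14 mm across, in a steel collar on the lid. Value in m: 0 = down, flush with the collar; 0.020 = fully out, when a white band shows below the red. It stays down as the pressure builds, pops up on its spring all at once when there is enough, and then stays out.
- pin_top (a point): Centre of the pin's top: 140 mm above the bench when down, 160 mm when fully out.
- vent (a joint): Yellow vent button on the lid, 14 mm across, sprung. Value in m: 0 = up, 0.005 = pressed fully (this would let the air out).
- vent_top (a point): Centre of the vent button's top, 140 mm above the bench.
- resin: Bystander, loose: amber glass resin bottle, white cap, 64 mm across, 150 mm tall; origin at the centre of its underside.
- hardener: Bystander, loose: white plastic hardener bottle, red cap, 48 mm across, 110 mm tall; origin at the centre of its underside.
- cup_blue: Bystander, loose: blue silicone mounting cup, 42 mm across the rim, 30 mm tall; origin at the centre of its underside.
- cup_orange: Bystander, loose: orange silicone mounting cup, 42 mm across the rim, 30 mm tall; origin at the centre of its underside.
- mount: Bystander, loose: finished black specimen mount, a disc 30 mm across and 20 mm tall with a steel specimen in its top; origin at the centre of its underside.
- dish: Bystander, loose: open glass dish, 90 mm across, 16 mm tall; origin at the centre of its underside.
- tweezers: Bystander, loose: steel tweezers lying flat, 140 mm long along their x axis, 20 mm wide, 8 mm high; origin under the middle of their length.

How it is judged (in metres and radians):
On the way, in this order (a step that is already met when the one before it is completed fails the run):
1. the plunger is pushed down for a full stroke (value of joint plunger above 0.019 m), for 0.02 s.
2. the plunger is let up again (value of joint plunger below 0.005 m), for 0.02 s.
3. after more strokes the indicator pin has popped fully out (value of joint pin above 0.018 m), for 0.2 s.
At the end, for the whole second after the job is handed in: The pin stands at least 18 mm out, the plunger is back within 3 mm of its top, the vent is not pressed (under 2 mm), the pot is upright (0.05 rad) within 15 mm of where it stood, and the bystanders are within 20 mm of where they stood (value of joint pin above 0.018 m and value of joint plunger below 0.003 m and value of joint vent below 0.002 m and distance of pot from where it was at the start of the episode below 0.015 m and angle between pot's own z axis and vertical below 0.05 rad and distance of each of resin, hardener, cup_blue, cup_orange, mount, dish, tweezers from where it was at the start of the episode below 0.02 m); the robot touches nothing.
It fails at once if the vent button is pressed (2 mm) (value of joint vent above 0.002 m).
It fails at once if the pot is lifted, shifted by more than 15 mm or tipped (distance of pot from where it was at the start of the episode above 0.015 m or angle between pot's own z axis and vertical above 0.08 rad).
It fails at once if the plunger's cap is taken between the fingers instead of pushed on top (z of the grasp point in the frame of plunger_top between -0.03 and 0 m and horizontal distance between the grasp point and plunger_top below 0.02 m).
It fails at once if a bottle, cup, mount, dish or the tweezers is lifted or moved by more than 20 mm (distance of any of resin, hardener, cup_blue, cup_orange, mount, dish, tweezers from where it was at the start of the episode above 0.02 m).
It also fails if it takes over 48 s, if anything falls off the work surface, if the arm or the gripper's body presses on something with over 40 N, if the wrist force passes 120 N, or if a joint passes its speed limit or range.

## Robot

A 7-joint arm with a two-finger parallel gripper is mounted at the origin on the work surface. World frame = base frame: x ahead of the robot, y to its left, z up, the work surface at z = 0. Lengths are in m, angles in degrees, forces in N, time in s.
With the tool pointing down it reaches from about 0.35 to 0.775 m from the base axis. Payload 3.1 kg.
Tool frame: the origin (TCP) lies on the centre line of the jaws, within the pads' length; the fingertips stand 17 mm ahead of it and the grasp point (between the pads) lies 2 mm behind it (robot.tip_reach is the distance from the TCP to the fingertips, in m); z points along the fingers, y is the direction in which the jaws open and shut (so a half turn about z gives the same grasp; the last joint's range is limited). The gripper opens to 85 mm and grips with 20 to 120 N. Pads are 22 mm wide; open, the fingers measure 114 mm over their backs; the gripper's body (76 mm by 85 mm) begins 54 mm behind the grasp point. The pads swing forward as they close: fully open they stand 13 mm farther back than shut.
Start: joints at [-77.447, 17.813, 0.802, 86.603, -0.252, 75.585, -1.558], TCP at [0.142, 0.531, 0.248] pointing down, gripper open.
Joint ranges: [-154.91, 154.91], [-16.99, 109.72], [-72.82, 74.43], [7.12, 147.25], [-82.49, 262.49], [11.32, 116.49], [-174.64, 174.64]. Speed limits (degrees/s): [159.86, 159.86, 180, 180, 180, 180, 180].

## Interface

Orientations are given as [roll, pitch, yaw] about the fixed x, y, z axes, in that order (R = Rz(yaw) Ry(pitch) Rx(roll)).
In Python, from station import robot, fingers, vision, workorder, recognise gives the robot as it stands. Calls block until the motion is done:
- robot.move_to(position, orientation): joint-space move of the TCP to a pose.
- robot.line_to(position, orientation=None, velocity=0.15, f_stop=None): straight line of the TCP; orientation=None keeps the orientation; velocity is the mean speed in m/s. With f_stop (N) it stops when the force on the tool has changed by that much, and returns True; else False.
- robot.move_j(angles): joint-space move.
- fingers.gripper_to(opening, force=None): opening from 0.0 (shut) to 1.0 (fully open); force is the grip in N (None keeps the last); returns when the fingers have stopped.
- robot.pause(seconds).
- robot.inverse_kinematics(position, orientation): joint angles nearest the present ones, or None.
- vision.grab_frame(name): name is "scene" or "top"; returns the picture (480x640x3 uint8, red, green, blue); there is no depth.
- vision.calibration(name): a dict with "mtx" (3x3 intrinsics, pixels), "k1" (the pictures are not rectified: a ray, as slopes to the right and down, at radius r is drawn at 1 + k1 r^2 times it, then the intrinsics apply), "extrinsics" (4x4, takes a point from world to camera coordinates). Camera axes: x right, y up, looking along -z (the intrinsics and any distortion apply to the point x, -y, -z); pixel columns grow to the right and rows downward; lengths in m; the calibration is good to about 2 mm. A picture is of the moment at which its call begins. calibration takes no time and is no camera call.
A pose or a line that the arm cannot do raises robot.PlanningError and nothing moves.
- workorder.close_job(): hands the job in, once; it reports no verdict.
Trained networks look in the newest picture that a camera, given by its name, has taken for a name from the list of things; names that differ only in an ending like _2 or _b are one class to them, and where a whole thing is asked for, a point or a joint stands for the part that bears it (a point fixed in the world has none). Each returns a list of dicts, best first, with "p" (0 to 1); they miss things now and then, are a little off and sometimes report something else, mostly with a low value. They report only what shows in the picture. A call takes as long as a camera call.
- recognise(label, camera): "rect" ([centre column, centre row, width, height] in pixels, round what is visible of it).
Readings, each from a call of its own:
- robot.current_time_s(): time.
- robot.current_joint_positions(): joint angles.
- robot.current_dq(): joint speeds.
- robot.current_joint_torque(): joint torques, N m.
- robot.current_tool_pos(): TCP position.
- robot.current_eef_rot(): TCP orientation.
- robot.current_contact_force(): force on the tool from outside, world axes, zero at the start.
- robot.current_torque(): the same for the moment, N m.
- robot.current_finger_gap(): opening from 0.0 (shut) to 1.0 (fully open).
Only numpy, scipy, OpenCV 4.12 (cv2) and the standard library are available. Lean on these libraries where they do the work, as an engineer would, in place of code of your own. Each camera call takes 0.05 s, during which the arm holds its last target.

## Working session

There is one attempt and no reset: what is moved stays moved. The work goes in short steps, each a Python script; the robot and the scene stay as the last script left them, time stands still between calls to the robot, and variables do not carry over. Pictures are saved under pics/ and viewed, and the job is handed in when it is done.

```bash
mkdir -p pics; ls
cat > h.py <<'E'
import numpy as np, cv2
from station import robot, fingers, vision, workorder, recognise
def snap(n,f):
    im=vision.grab_frame(n); cv2.imwrite('pics/'+f,im[:,:,::-1]); return im
def ray(n,u,v):
    c=vision.calibration(n); K=np.array(c['mtx']); T=np.array(c['extrinsics'])
    d=np.array([(u-K[0,2])/K[0,0],(v-K[1,2])/K[1,1]]); s=d.copy()
    for _ in range(30): s=d/(1+c['k1']*(s@s))
    R=T[:3,:3]; return -R.T@T[:3,3], R.T@np.array([s[0],-s[1],-1])
def atz(n,u,v,z):
    o,d=ray(n,u,v); return o+d*(z-o[2])/d[2]
def proj(n,p):
    c=vision.calibration(n); K=np.array(c['mtx']); T=np.array(c['extrinsics'])
    q=T[:3,:3]@np.array(p)+T[:3,3]; s=np.array([q[0],-q[1]])/-q[2]; s=s*(1+c['k1']*(s@s))
    return K[0,0]*s[0]+K[0,2],K[1,1]*s[1]+K[1,2]
E
python3 - <<'E'
from h import *
for n in('scene','top'):
    snap(n,n+'0.png'); print(n,ray(n,320,240)[0])
    for l in('plunger','pin','vent','pot','resin'):
        print(l,[(np.round(r['rect'],1).tolist(),round(r['p'],2)) for r in recognise(l,n)[:2]])
print(robot.current_time_s(),robot.current_eef_rot(),robot.tip_reach)
E
```

```text
pics
scene [ 0.84144717 -0.48562096  0.56049518]
plunger [([283.9, 231.6, 28.1, 35.2], 0.83)]
pin []
vent [([332.9, 240.8, 8.0, 3.2], 0.47)]
pot [([308.1, 293.9, 152.9, 158.2], 0.9), ([332.3, 243.2, 11.4, 7.0], 0.66)]
resin [([356.1, 217.3, 37.6, 63.0], 0.66)]
top [0.43099314 0.0186492  1.22075274]
plunger [([385.3, 234.2, 26.2, 16.2], 0.96)]
pin [([383.8, 189.8, 10.6, 6.6], 0.45)]
vent [([352.4, 211.8, 7.7, 7.3], 0.4)]
pot [([383.8, 215.5, 124.7, 99.4], 0.75)]
resin [([312.1, 165.6, 14.5, 21.4], 0.74), ([284.9, 230.4, 40.2, 35.9], 0.67)]
0.6 [1.79996651e+02 1.96625294e-03 1.65059325e+02] 0.017
```

View pics/scene0.png

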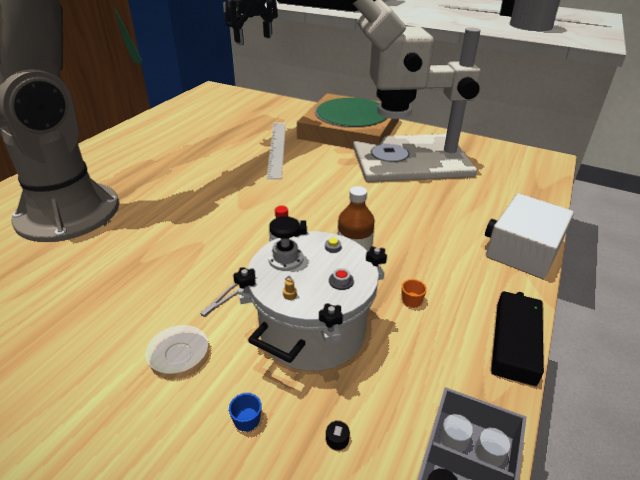

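View pics/top0.png

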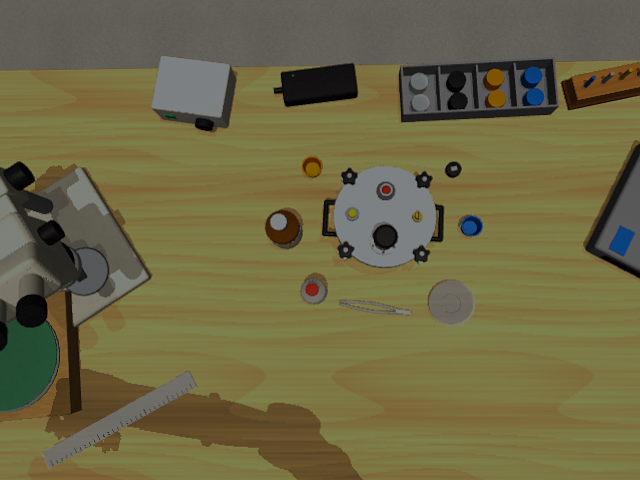

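Run:
```python
from h import *
a=cv2.imread('pics/top0.png')[140:290,230:460]; cv2.imwrite('pics/tc0.png',cv2.resize(a,None,fx=3.4,fy=3.4,interpolation=cv2.INTER_CUBIC))
a=cv2.imread('pics/scene0.png')[170:390,210:420]; cv2.imwrite('pics/sc0.png',cv2.resize(a,None,fx=2.7,fy=2.7,interpolation=cv2.INTER_CUBIC))
print(atz('top',385.3,234.2,.190),atz('top',383.8,189.8,.14),atz('top',352.4,211.8,.14))
```

```text
[ 0.56803142 -0.04431962  0.19      ] [ 0.65400999 -0.04590547  0.14      ] [0.61502546 0.00997596 0.14      ]
```

The pot is at about (385, 217) in the top view. The plunger cap is near (385, 236), pin (386, 190), vent (352, 213) and brass valve (417, 216), with the bottles to the left. I'll refine the cap's centre from the pixels.

Run:
```python
from h import *
im=cv2.imread('pics/top0.png'); hsv=cv2.cvtColor(im,cv2.COLOR_BGR2HSV)
g=im.max(2)
def blob(m,u0,v0,r):
    w=np.zeros(m.shape,np.uint8); cv2.circle(w,(u0,v0),r,255,-1); m=(m.astype(np.uint8)*255)&w
    n,l,s,c=cv2.connectedComponentsWithStats(m); i=1+np.argmax(s[1:,4]); return c[i],s[i]
for t in (50,70,90):
    c,s=blob(g<t,385,236,18); print('cap',t,c,s,atz('top',*c,.187))
red=((hsv[...,0]<8)|(hsv[...,0]>172))&(hsv[...,1]>130); c,s=blob(red,386,190,12); print('pin',c,s,atz('top',*c,.14))
yl=(hsv[...,0]>22)&(hsv[...,0]<35)&(hsv[...,1]>150); c,s=blob(yl,352,213,10); print('vent',c,s,atz('top',*c,.14))
c,s=blob((g>110)&(hsv[...,1]<60),385,216,56); print('lid',c,s,atz('top',s[0]+s[2]/2,s[1]+s[3]/2,.126))
sc=cv2.imread('pics/scene0.png');c,s=blob(sc.max(2)<60,284,226,20);print('cap scene',c,s)
for p in ([.566,-.045,.19],[.563,-.045,.183]): print(proj('scene',p),proj('top',p))
```

```text
cap 50 [384.77446809 236.54468085] [373 225  25  25 470] [ 0.56446915 -0.04356424  0.187     ]
cap 70 [384.752 236.684] [372 224  26  29 500] [ 0.56423379 -0.04352314  0.187     ]
cap 90 [384.78478664 236.56215213] [372 223  26  30 539] [ 0.56443947 -0.04358106  0.187     ]
pin [385.62745098 189.17647059] [382 186   8   8  51] [ 0.65510099 -0.04914934  0.14      ]
vent [351.88372093 212.88372093] [349 210   7   7  43] [0.61309449 0.01090276 0.14      ]
lid [384.72654237 214.95497954] [ 334  166  102  101 6597] [ 0.608395   -0.04817125  0.126     ]
cap scene [286.15764331 227.84394904] [270 216  35  30 628]
(np.float64(282.9922332195305), np.float64(221.20531973630565)) (np.float64(385.7259413790951), np.float64(235.40044825880358))
(np.float64(281.28247964098705), np.float64(224.77211450075671)) (np.float64(385.50365750344235), np.float64(237.708948700924))
```

View pics/tc0.png

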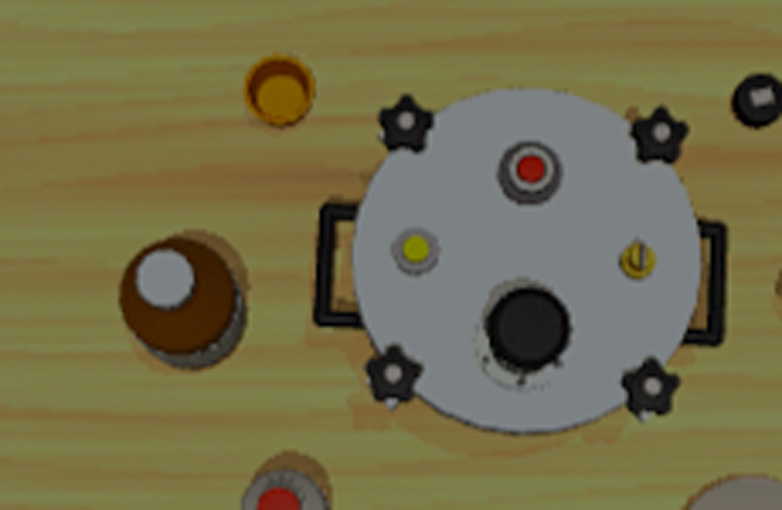

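View pics/sc0.png

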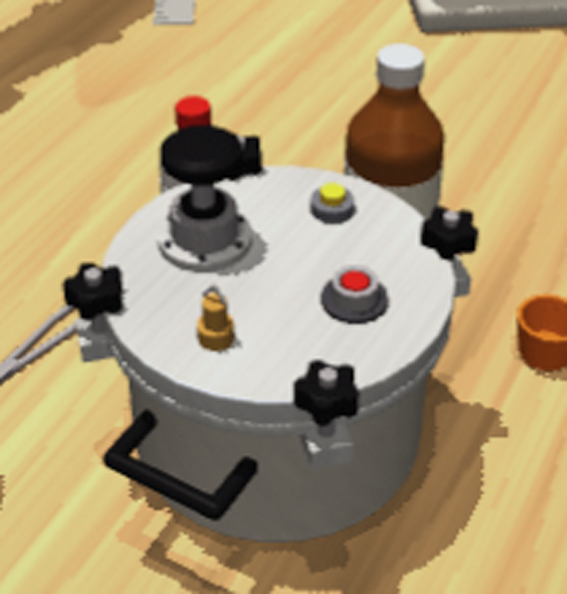

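Run:
```python
from h import *
P=[.565,-.0436,.24]
for y in (165,180,-175,90,120,-90): print(y,np.round(robot.inverse_kinematics(P,[180,0,y]),1))
fingers.gripper_to(0.0)
robot.line_to([.142,.531,.29],velocity=.2)
try:
    robot.line_to([.565,-.0436,.29],[180,0,175],velocity=.25)
except robot.PlanningError as e:
    print(e); 
print(robot.current_tool_pos(),robot.current_eef_rot(),robot.current_time_s(),robot.current_finger_gap())
snap('scene','s1.png');snap('top','t1.png')
```

```text
165 [-32.6  25.8  51.2  86.1 -20.3  77.8  95.1]
180 [-31.9  25.5  50.   86.1 -19.7  77.6 109.6]
-175 [-31.4  25.3  49.2  86.1 -19.3  77.5 114.2]
90 [-32.5  25.8  51.   86.1 -20.2  77.8  20. ]
120 [-32.4  25.7  50.9  86.1 -20.2  77.8  50. ]
-90 [ -39.4   30.9   64.6   86.3  -28.    80.5 -153.4]
[ 0.56482993 -0.04273392  0.29006253] [ 1.79964082e+02 -7.20063494e-03  1.75075096e+02] 4.725 0.0018169561985527283
```

View pics/s1.png

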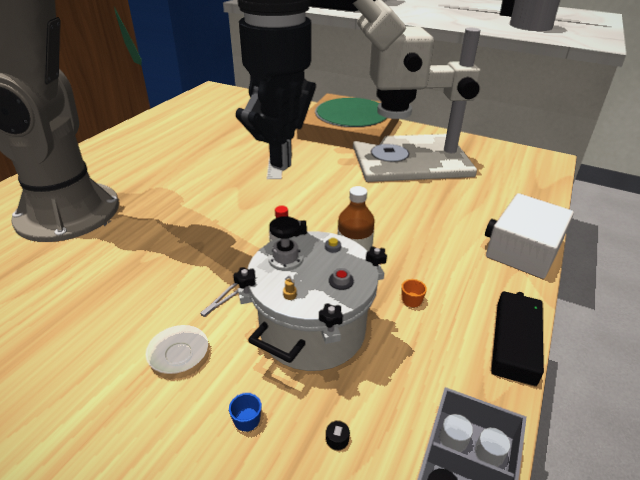

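Run:
```python
from h import *
X,Y=.565,-.0436
robot.line_to([X,Y,.215],velocity=.15)
f0=np.array(robot.current_contact_force())
h=robot.line_to([X,Y,.195],velocity=.03,f_stop=3)
print(h,robot.current_tool_pos(),robot.current_contact_force()-f0,robot.current_time_s())
snap('scene','s2.png')
```

```text
True [ 0.56575724 -0.04373733  0.20506237] [ 0.71598435 -0.275555    3.23098426] 5.9167
```

The gripper is clear of everything, and contact came at TCP z≈0.205. That puts the tips at ~0.188 against the 0.190 expected.

View pics/s2.png

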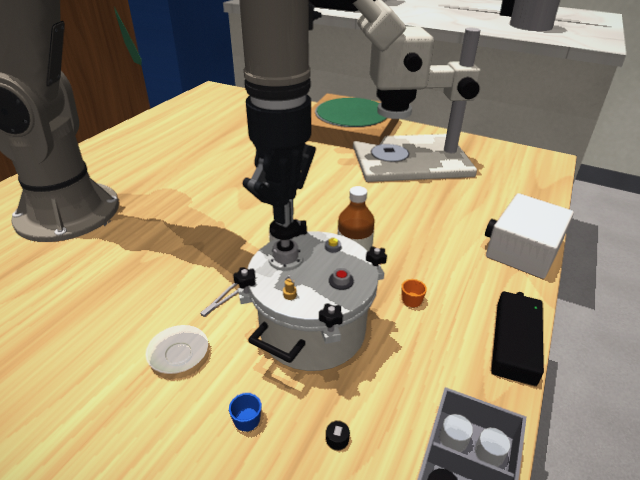

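Run:
```python
from h import *
X,Y=.565,-.0436
h=robot.line_to([X,Y,.1825],velocity=.06,f_stop=22)
print(h,robot.current_tool_pos(),robot.current_contact_force())
robot.pause(.1);print(robot.current_tool_pos(),robot.current_contact_force())
snap('scene','s3.png')
robot.line_to([X,Y,.212],velocity=.06); robot.pause(.1)
print(robot.current_tool_pos(),robot.current_contact_force(),robot.current_time_s())
snap('scene','s4.png')
a=[cv2.resize(cv2.imread(f'pics/s{i}.png')[160:360,200:400],None,fx=2,fy=2) for i in(3,4)]
cv2.imwrite('pics/c34.png',np.hstack(a))
```

```text
False [ 0.56576889 -0.04373394  0.18436689] [-1.42699965  0.51909959  9.37353432]
[ 0.56576917 -0.04373866  0.18447823] [-1.69409947  0.03331845  9.48143452]
[ 0.56421776 -0.04341375  0.21084064] [ 0.11649938 -0.28491831  0.58975683] 7.375
```

View pics/c34.png

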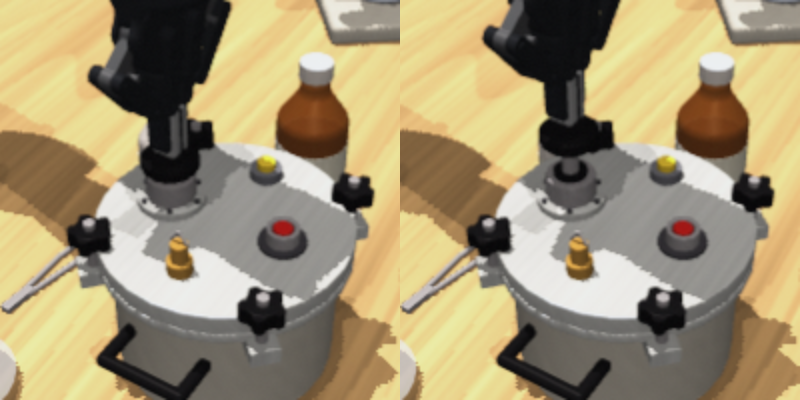

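One full stroke: the tips got to ~22.5 mm down, the plunger came back up, and the pot hasn't moved. The pin is still flush. I'll repeat, aiming slightly deeper, and photograph each stroke.

Run:
```python
from h import *
X,Y=.565,-.0436
tiles=[]
for k in range(6):
    h=robot.line_to([X,Y,.181],velocity=.08,f_stop=28)
    robot.pause(.08);z=robot.current_tool_pos()[2];f=robot.current_contact_force()[2]
    robot.line_to([X,Y,.213],velocity=.08); robot.pause(.12)
    im=vision.grab_frame('scene'); cv2.imwrite(f'pics/k{k}.png',im[:,:,::-1])
    c=im[255:295,315:370].astype(int); m=(c[...,0]>110)&(c[...,1]<60)
    print(k,h,z,f,m.sum(),np.argwhere(m).mean(0) if m.any() else None,robot.current_time_s())
    tiles.append(cv2.resize(im[200:320,240:380,::-1],None,fx=1.8,fy=1.8))
cv2.imwrite('pics/tiles.png',np.vstack([np.hstack(tiles[:3]),np.hstack(tiles[3:])]))
```

```text
0 False 0.18277573322374263 10.016354399474656 58 [18.84482759 26.32758621] 8.7667
1 False 0.18276622825678632 10.147375780827774 59 [18.86440678 26.40677966] 10.1167
2 False 0.18275966187651937 10.170909149873424 58 [18.84482759 26.32758621] 11.4667
3 False 0.18276952611434677 9.651660610296515 88 [10.30681818 26.73863636] 12.8167
4 False 0.18277842453139181 10.426633584972386 90 [10.4        26.73333333] 14.1667
5 False 0.1827413767143215 10.480038251304832 86 [10.24418605 26.73255814] 15.5167
```

View pics/tiles.png

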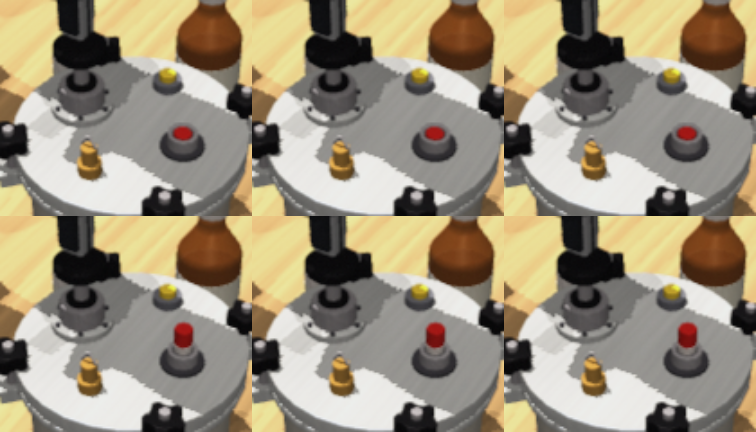

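The pin popped out on the fifth stroke and stays out, with the white band showing below the red. Next I retreat straight up and check.

Run:
```python
from h import *
robot.line_to([.565,-.0436,.33],velocity=.15); robot.pause(.3)
s=snap('scene','s5.png'); t=snap('top','t5.png')
print(robot.current_contact_force(),robot.current_time_s())
# compare static bystander area
s0=cv2.imread('pics/scene0.png'); a=s[:,:,::-1][160:360,200:430]; b=s0[160:360,200:430]
cv2.imwrite('pics/cmp.png',np.hstack([cv2.resize(x,None,fx=1.7,fy=1.7) for x in(b,a)]))
```

```text
[-0.53497187 -0.18533617  0.46338664] 16.85
```

View pics/cmp.png

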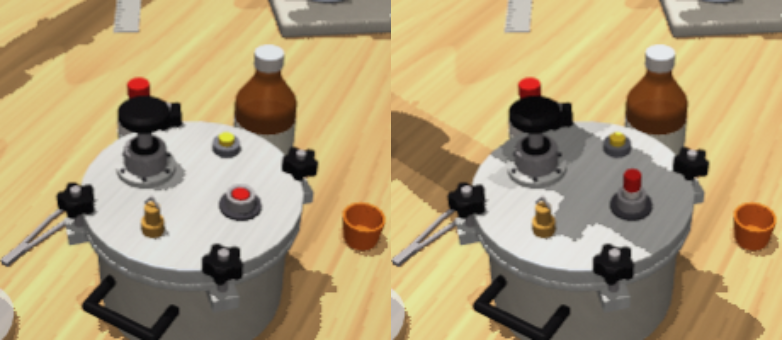

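View pics/s5.png

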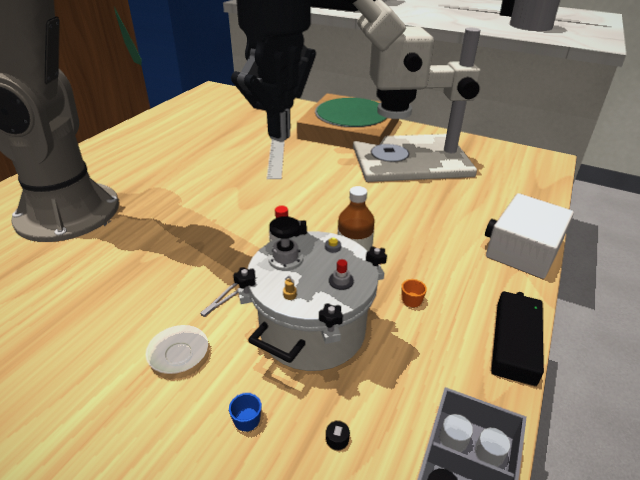

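The pin is out at (342, 268), the plunger is up at (285, 227), and nothing else has moved from its starting pixels. The gripper is clear of everything, so I'll hand the job in.

```bash
python3 -c "
from h import *
workorder.close_job()"
```

```text
the job is handed in; nothing more can be done
```

The pressure pot is pumped up: the red pin popped fully out on the fifth stroke and stayed out. I handed the job in at about 17 s of the 48 s allowed; the hand-in reports no verdict.

- **Strokes:** I located the plunger in the top camera and pushed on its cap with the gripper shut. I made seven full strokes, each about 22–24 mm down and released; the last two came after the pin was already out. The upward force read at the bottom of each stroke was about 10 N.
- **Last pictures:** After the arm drew back, the scene camera shows the pin out with its white band and the plunger back up. The vent is untouched. The pot and the things around it look unmoved by eye against the first picture; I did not measure their positions again. The force on the tool was back near zero, with the gripper well clear.
- **Disagreements:** The arm gave way slightly under load, stopping about 2 mm short of each commanded depth, but the strokes still counted. The network's outline of the plunger in the top view was too small, so I took its centre from the pixels instead. The plunger-to-pin spacing then came out at 91 mm against the 90 mm given.

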